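# Push the test block home in front of the keratometer

### The job

For the morning calibration check, push the grey block that carries the small test eye along the table into the corner of the L-shaped metal stop in front of the keratometer, until it sits square and flush against both the back stop and the end stop. Only push the block by its slab: do not lift or tip it, do not touch the test eye on top, and leave the other things on the table where they are. Finish clear of everything.

Things in the scene. Friction and masses are not known exactly. Their poses are not given: they have to be found in the camera images.
- test_block: the test block: a loose grey-painted hollow metal slab, 90 mm (its x) by 120 mm (its y), 22 mm tall, about 0.45 kg (varies; 3 to 8 N slides it), lying flat on the table and sliding with dry friction; a small test eye is fixed on top at its middle. Origin: centre of its underside, on the table; z up. Too wide for most grippers to span.
- test_eye: the black test eye fixed on the middle of the test block: a 26 mm square foot and on it a 26 mm thick, 32 mm long barrel lying along the block's x; its highest point is 57 mm above the table, and it reaches no more than 23 mm from the block's middle sideways. Origin: centre of its foot on the block's top face. Delicate: not to be touched.
- seat (a point): fixed point on the table in front of the small desk instrument: the block is home when the centre of its underside lies here and its axes are parallel to this frame's (x towards the instrument, y towards the end stop, z up). Two bare metal strips, 12 mm thick and 14 mm tall, form an L round it; the block comes in from the open sides (-x and -y).
- back_stop (a point): middle of the foot of the inner face (the one that looks to -x of the seat) of the long strip, on the table; axes as the seat's. The face lies at the seat's x = +45 mm and runs from y = -160 to +72 mm of the seat.
- end_stop (a point): middle of the foot of the inner face (the one that looks to -y of the seat) of the short strip, on the table; axes as the seat's. The face lies at the seat's y = +60 mm and runs from x = -45 to +45 mm of the seat.
- keratometer: the white and grey desk instrument, fixed, with both stops in one piece; its origin and axes are the seat's. Its lens tube begins at x = +118 mm, its body at x = +130 mm (110 mm deep, 120 mm wide, 94 mm tall).
- bottle_a: bystander, leave alone: a dropper bottle, 30 mm across, 62 mm tall. Origin: centre of its underside.
- bottle_b: bystander, leave alone: a second dropper bottle, 30 mm across, 62 mm tall. Origin: centre of its underside.
- lens_stand: bystander, leave alone: a trial-lens stand: grey base 60 x 80 x 16 mm with an upright round lens on it, 66 mm tall; smaller than the test block and not to be confused with it. Origin: centre of its underside.
- lens_tin: bystander, leave alone: a flat round black lens tin, 60 mm across, 20 mm tall. Origin: centre of its underside.
- tonometer_cone: bystander, leave alone: a grey cone-shaped tonometer cap, 48 mm across, 36 mm tall. Origin: centre of its underside.
- occluder: bystander, leave alone: a black eye occluder lying flat: 60 mm disc with a handle 20 mm wide reaching 135 mm from the disc's centre along its -y, 6 mm thick. Origin: centre of its underside (of the disc).
Mind the look-alikes: they are no part of the job. Leave any blue or yellow look-alike of the test_block alone.

How it is judged:
At the end, for the whole second after the job is handed in: The block lies flat and still on the table with its centre within 3.5 mm of the seat along both of the seat's axes and square to it within 0.04 rad (touching both stops) (x of test_block in the frame of seat between -0.0035 and 0.0035 m and y of test_block in the frame of seat between -0.0035 and 0.0035 m and angle between the x axis of test_block and the x axis of seat, either way round below 0.04 rad and height (world z) of test_block below 0.003 m and angle between test_block's own z axis and vertical below 0.03 rad and linear speed of test_block below 0.01 m/s).
It fails at once if the test block is lifted off the table or tipped (height (world z) of test_block above 0.006 m or angle between test_block's own z axis and vertical above 0.1 rad).
It fails at once if the robot touches the test eye (contact force between any of the fingers, the arm and test_eye above 0.5 N).
It fails at once if another loose thing on the table is disturbed (moved more than 15 mm) (distance of any of bottle_a, bottle_b, lens_stand, lens_tin, tonometer_cone, occluder from where it was at the start of the episode above 0.015 m).
It also fails if it takes over 64 s, if anything falls off the work surface, if the arm or the gripper's body presses on something with over 40 N, if the wrist force passes 120 N, or if a joint passes its speed limit or range.

### The arm

A 6-joint arm with a two-finger parallel gripper is mounted at the origin on the work surface. World frame = base frame: x ahead of the robot, y to its left, z up, the work surface at z = 0. Lengths are in m, angles in rad, forces in N, time in s.
With the tool pointing down it reaches from about 0.35 to 0.8 m from the base axis. Payload 7.3 kg.
Tool frame: the origin (TCP) lies at the very end of the fingers, on their centre line; the grasp point (between the pads) lies 19 mm behind it; y points along the fingers, x is the direction in which the jaws open and shut, and the axes are right-handed (so a half turn about y gives the same grasp; the last joint's range is limited). The gripper opens to 85 mm and grips with 20 to 120 N. Pads are 22 mm wide; open, the fingers measure 114 mm over their backs; the gripper's body (76 mm by 85 mm) begins 54 mm behind the grasp point. The pads swing forward as they close: fully open they stand 13 mm farther back than shut.
Start: joints at [1.158, 0.342, 1.524, -0, 1.275, -0.146], TCP at [0.138, 0.506, 0.231] pointing down, gripper open.
Joint ranges: [-2.53, 2.53], [-0.77, 2.02], [0.04, 2.7], [-1, 4.14], [0.28, 2.66], [-3.11, 3.11]. Speed limits (rad/s): [2.57, 2.57, 3.14, 3.14, 3.14, 3.14].

### API

Orientations are given as a unit quaternion [x, y, z, w].
In Python, from plant import ctrl gives the robot as it stands.
- The arm moves only by the tool move_arm, never from a script. Its argument "series" is a list of rows, each an object with "slide": the shift along the tool's x, y, z in cm, a list of three; "delta_rot": the turn, a rotation vector about the tool's x, y, z in rad, a list of three. A call has 1 to 8 rows; each row is the pose to reach, as a shift and turn from the pose commanded when the call began, along the tool's axes at that moment; what a row does not reach only later rows make up. A row lasts 1/8 s, in which the tool goes at most 62.5 mm and 10.7 degrees, less where a joint would pass 70% of its speed; a pose out of reach is approached as far as the arm can. A call with a gripper value outside its range is refused whole. "claw" is the closure, from 0 (fully open) to 1 (shut), set as the call begins (left out, the last holds). The fingers move at their own pace and stop on an object; "force" is the grip in N (left out, the last holds). Time passes only in rows, so rows that repeat a pose let the fingers close. It gives the time, the measured TCP pose, the force and the opening at its end, in the units of the state.
- ctrl.read_state(): the state, without advancing time (a new reading comes with each control period).
- ctrl.camera(name): name is "side" or "top"; returns a dict with "frame" (420x560x3 uint8, blue, green, red), "z_map" (420x560 float32, m along the optical axis (not along the pixel's ray), 0 where there is no reading), "fx", "fy", "cx", "cy" (pixels), "k1" (the pictures are not rectified: a ray, as slopes to the right and down, at radius r is drawn at 1 + k1 r^2 times it, then the intrinsics apply), "xyz" and "attitude" of the camera in the world. Camera axes: x right, y down, z forward; pixel columns grow to the right and rows downward; lengths in m; the calibration is good to about 2 mm. A picture is of the moment at which its call begins.
- ctrl.hand_in(): hands the job in, once; it reports no verdict.
The state is a dict: "time": time; "qpos": joint angles; "qd": joint speeds; "tau": joint torques, N m; "ee_pos": TCP position; "orientation": TCP orientation; "contact_force": force on the tool from outside, world axes, zero at the start; "wrist_torque": the same for the moment, N m; "width": finger opening in m.
Only numpy, scipy, OpenCV 4.12 (cv2) and the standard library are available. Lean on these libraries where they do the work, as an engineer would, in place of code of your own. Each camera call takes 0.05 s, during which the arm holds its last target. There are 200 camera calls.

## Working session

There is one attempt and no reset: what is moved stays moved. The work goes in short steps, Python scripts to look and compute and a tool call to move; the robot and the scene stay as the last step left them, time stands still between calls to the robot, and variables do not carry over. Pictures are saved under pics/ and viewed, about 8 in all and at most 12, crops included, and the job is handed in when it is done.

Besides the shell and the picture viewer there is one more tool, called after "Request:" as name([rows], argument=value, ...), one row to a line, values as JSON. move_arm: Moves the arm, as the interface text tells. Its arguments: {"type":"object","properties":{"series":{"type":"array"},"claw":{"type":"number"},"force":{"type":"number"}},"required":["series"]}

```bash
mkdir -p pics; ls; cat > h.py <<'E'
import numpy as np,cv2
from scipy.spatial.transform import Rotation as R
from plant import ctrl
def shot(name,fn):
    c=ctrl.camera(name); cv2.imwrite(f'pics/{fn}.png',c['frame']); np.save(f'pics/{fn}.npy',c,allow_pickle=True); return c
def load(fn): return np.load(f'pics/{fn}.npy',allow_pickle=True).item()
def rays(c,uv):
    uv=np.atleast_2d(np.array(uv,float)); K=np.array([[c['fx'],0,c['cx']],[0,c['fy'],c['cy']],[0,0,1.]])
    p=cv2.undistortPoints(uv.reshape(-1,1,2),K,np.array([c['k1'],0,0,0.])).reshape(-1,2)
    return np.c_[p,np.ones(len(p))]
def atz(c,uv,z):
    d=R.from_quat(c['attitude']).apply(rays(c,uv)); o=np.array(c['xyz']); return o+d*((z-o[2])/d[:,2])[:,None]
def cloud(c):
    h,w=c['z_map'].shape; v,u=np.mgrid[:h,:w]; r=rays(c,np.c_[u.ravel(),v.ravel()])
    return (np.array(c['xyz'])+R.from_quat(c['attitude']).apply(r*c['z_map'].reshape(-1,1))).reshape(h,w,3)
E
python3 - <<'E'
from h import *
for n in('top','side'):
    c=shot(n,n+'0'); print({k:c[k] for k in c if k not in('frame','z_map')})
print(ctrl.read_state())
E
```

```text
pics
{'fx': 461.33962114522524, 'fy': 461.33962114522524, 'cx': 284.43316186473123, 'cy': 212.7000145957207, 'k1': 0.043886367527380676, 'xyz': array([ 0.33775236, -0.01214212,  0.96693621]), 'attitude': array([-0.67460782,  0.72965222, -0.08187607,  0.07621179])}
{'fx': 413.8601371904617, 'fy': 413.8601371904617, 'cx': 280.11798603577313, 'cy': 212.9797535945251, 'k1': -0.11285383710711698, 'xyz': array([ 0.25005839, -0.76519124,  0.53914859]), 'attitude': array([ 0.85798188, -0.1728036 ,  0.08509646, -0.47619807])}
{'time': 0.1, 'qpos': array([ 1.15803405e+00,  3.42600216e-01,  1.52491490e+00, -9.25812166e-06,
        1.27535552e+00, -1.46008876e-01]), 'qd': array([ 0.00027116, -0.0011636 , -0.00218957, -0.00118867,  0.00129571,
       -0.0010311 ]), 'tau': array([ 3.48832873e-04, -4.34454525e+01, -2.46491021e+01, -2.32011025e-04,
        4.79395574e-03,  1.18716250e-05]), 'ee_pos': array([0.13823797, 0.50611973, 0.23072516]), 'orientation': array([ 0.5622711 ,  0.42867543, -0.42946282, -0.56182762]), 'contact_force': array([ 1.00728675, -0.93557971, -0.18775917]), 'wrist_torque': array([-0.02586585, -0.00909037,  0.01590629]), 'width': 0.08545676084476653}
```

View pics/top0.png

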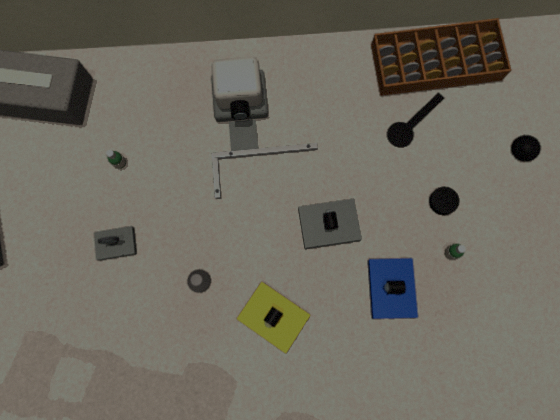

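View pics/side0.png

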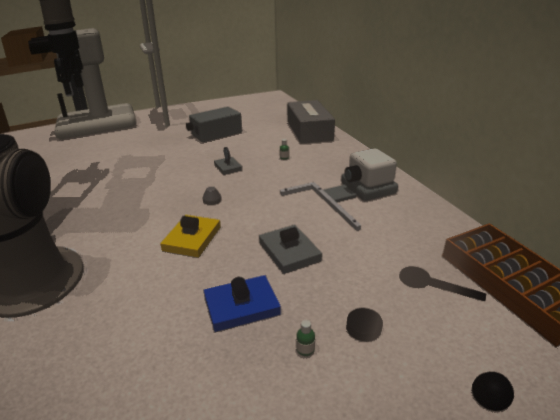

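The grey slabs are at top (330,223), the test block (about 60x46 px with an eye), and at (115,243), the smaller lens stand. Blue (393,288) and yellow (273,316) are look-alikes. The L stop has its corner at about (216,155). I'll confirm in an enlarged crop.

```bash
python3 - <<'E'
from h import *
c=load('top0'); f=c['frame'][130:260,200:370]
f=cv2.convertScaleAbs(cv2.resize(f,None,fx=4.7,fy=4.6,interpolation=cv2.INTER_CUBIC),alpha=1.5)
for i in range(200,370,10): cv2.putText(f,str(i),(int((i-200+.5)*4.7),10),0,.35,(0,255,255)); cv2.line(f,(int((i-200+.5)*4.7),12),(int((i-200+.5)*4.7),18),(0,255,255))
for i in range(130,260,10): cv2.putText(f,str(i)+'-',(0,int((i-130+.5)*4.6)+4),0,.35,(0,255,255))
cv2.imwrite('pics/crop0.png',f)
P=cloud(c)
m=(P[...,2]>.016)&(P[...,2]<.03)
m[:, :295]=0; m[:,365:]=0; m[:195]=0; m[255:]=0
n,l,s,ce=cv2.connectedComponentsWithStats(m.astype(np.uint8)); k=1+np.argmax(s[1:,4]); q=P[l==k]
print('block',cv2.minAreaRect(q[:,:2].astype(np.float32)),q[:,2].mean(),s[k])
E
```

```text
block ((0.524650514125824, -0.12027070671319962), (0.0906519964337349, 0.11998769640922546), 4.0753493309021) 0.02204758330164468 [ 298  198   64   50 2180]
```

View pics/crop0.png

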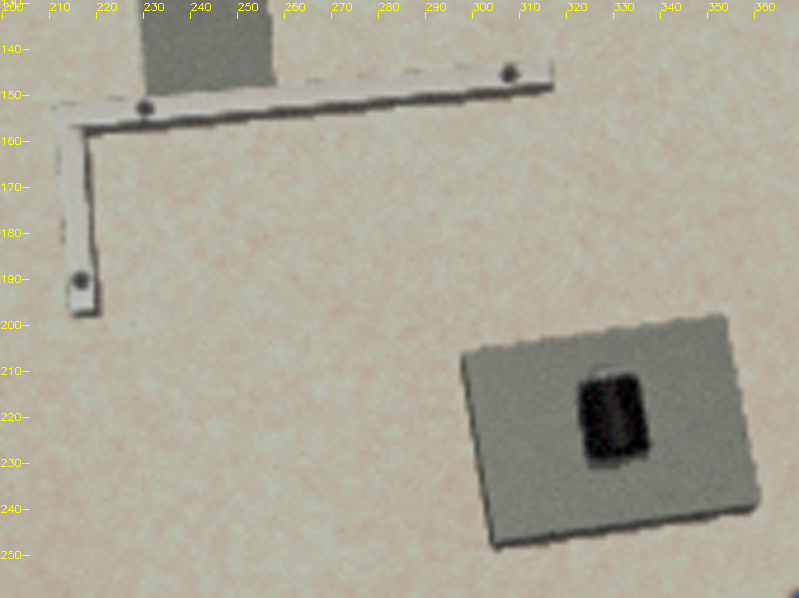

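```bash
cat >> h.py <<'E'
E
python3 - <<'E'
from h import *
c=load('top0')
cr=lambda x,y:(200+x/4.7-.5,130+y/4.6-.5)
b=atz(c,[cr(86,127),cr(552,86)],.014)[:,:2]; e=atz(c,[cr(86,130),cr(95,312)],.014)[:,:2]
print('back',b,np.linalg.norm(b[1]-b[0]),'end',e)
ux=b[0]-b[1]; yhat=ux/np.linalg.norm(ux); xhat=np.array([yhat[1],-yhat[0]]); print('xhat',xhat,'yaw',np.arctan2(xhat[1],xhat[0]))
d=e[0]-e[1];print('yaw from end',np.arctan2(d[1],d[0]))
# cloud-based strip top
P=cloud(c); q=P[(P[...,2]>.0095)&(P[...,2]<.018)]
yaw=np.arctan2(xhat[1],xhat[0]); 
corner=b[0]; L=(q[:,:2]-corner)@np.c_[xhat,yhat]
k=(L[:,0]>-.012)&(L[:,0]<.025)&(L[:,1]>-.2)&(L[:,1]<-.03)
s=L[k]; A=np.polyfit(s[:,1],s[:,0],1); print('strip centreline dyaw,offset(exp .006)',A,k.sum(),np.percentile(s[:,0],[2,98]))
k=(L[:,0]<-.01)&(L[:,0]>-.1)&(abs(L[:,1])<.025); s=L[k]; print('end strip centre (exp .006)',np.polyfit(s[:,0],s[:,1],1),s[:,1].mean(),k.sum())
seat=corner-xhat*.045-yhat*.060; print('seat',seat)
bc=np.array([.52465,-.12027]); print('block in seat',(bc-seat)@np.c_[xhat,yhat])
# block corners
B=atz(c,[cr(463,353),cr(725,316),cr(759,505),cr(497,543)],.022)[:,:2]; print(B,B.mean(0)); d=B[0]-B[1]; print('block yaw',np.arctan2(-d[0],d[1]))
d=B[1]-B[2]; print(np.arctan2(d[1],d[0]))
s=ctrl.read_state();print(R.from_quat(s['orientation']).as_matrix())
for n,uv,z in [('A',(116,158),.05),('B',(456,251),.05),('cone',(199,281),.03),('stand',(115,243),.016),('tin',(444,201),.02),('occ',(400,134),.006),('blue',(393,288),.022),('yel',(273,316),.022)]: print(n,atz(c,[uv],z)[0,:2].round(3))
E
```

```text
back [[ 0.6894325   0.10638249]
 [ 0.69302761 -0.11057975]] 0.2169920215191351 end [[0.68793975 0.10645367]
 [0.59877674 0.10657867]]
xhat [0.99986274 0.01656795] yaw 0.016568707575807227
yaw from end -0.0014019209043946558
strip centreline dyaw,offset(exp .006) [0.03072947 0.01137644] 508 [0.00038807 0.02313869]
end strip centre (exp .006) [0.00807535 0.00736879] 0.006960611299242494 198
seat [0.64543275 0.04564517]
block in seat [-0.12351505 -0.16389127]
[[ 0.56428689 -0.05790205]
 [ 0.57247158 -0.17680818]
 [ 0.48390482 -0.18189686]
 [ 0.47568556 -0.06534894]] [ 0.52408721 -0.12048901]
block yaw 0.06872476964436962
0.05739280821715316
[[ 2.63598137e-01 -5.04536914e-04 -9.64632452e-01]
 [ 9.64631754e-01 -1.17420270e-03  2.63598560e-01]
 [-1.26566923e-03 -9.99999183e-01  1.77174686e-04]]
A [0.69  0.313]
B [ 0.442 -0.362]
cone [0.424 0.154]
stand [0.517 0.326]
tin [ 0.552 -0.365]
occ [ 0.714 -0.298]
blue [ 0.38  -0.235]
yel [0.344 0.011]
```

Confirmed: the large plain grey slab at (330,223) with the black eye is test_block. It lies about 124 mm short in x and 164 mm short in y. Plan: push +x with two fingers to just short of the back stop, push +y into the end stop, then nudge +x.

Request:
move_arm([
  {"slide":[-20,3,-35.5],"delta_rot":[0,-0.27,0]},
  {"slide":[-20,3,-35.5],"delta_rot":[0,-0.27,0]},
  {"slide":[-20,3,-35.5],"delta_rot":[0,-0.27,0]},
  {"slide":[-20,3,-35.5],"delta_rot":[0,-0.27,0]},
  {"slide":[-20,3,-35.5],"delta_rot":[0,-0.27,0]},
  {"slide":[-20,3,-35.5],"delta_rot":[0,-0.27,0]},
  {"slide":[-20,3,-35.5],"delta_rot":[0,-0.27,0]},
  {"slide":[-20,3,-35.5],"delta_rot":[0,-0.27,0]},
], claw=0.45, force=40)

```text
time: 1.1
ee_pos: [0.4294, 0.218, 0.2006]
orientation: [-0.5, -0.499, 0.5, 0.5]
contact_force: [-1.5, 0.7, -1.4]
width: 0.0469
```

```bash
cat >> h.py <<'E'
SEAT=np.array([.6454,.0456]); YAW=.012
def go(x,y,z,ang=None):
    s=ctrl.read_state(); M=R.from_quat(s['orientation']); d=np.array([x,y,z])-s['ee_pos']; m=M.as_matrix()
    a=np.arctan2(m[1,0],m[0,0]); t=0 if ang is None else -(ang-a)
    print('t',round(s['time'],2),'pos',s['ee_pos'].round(4),'ang',round(a,4),'F',s['contact_force'].round(1),'w',round(s['width'],4),'| slide cm',(M.inv().apply(d)*100).round(2),'rot y',round(t,3))
E
python3 -c "
from h import *
go(.43,-.12,.12,np.pi/2+YAW)"
```

```text
t 1.1 pos [0.4294 0.218  0.2006] ang 1.5698 F [-1.5  0.7 -1.4] w 0.0469 | slide cm [-33.79   8.08  -0.1 ] rot y -0.013
```

Request:
move_arm([
  {"slide":[-33.8,8,0],"delta_rot":[0,-0.012,0]},
  {"slide":[-33.8,8,0],"delta_rot":[0,-0.012,0]},
  {"slide":[-33.8,8,0],"delta_rot":[0,-0.012,0]},
  {"slide":[-33.8,8,0],"delta_rot":[0,-0.012,0]},
  {"slide":[-33.8,8,0],"delta_rot":[0,-0.012,0]},
  {"slide":[-33.8,8,0],"delta_rot":[0,-0.012,0]},
  {"slide":[-33.8,8,0],"delta_rot":[0,-0.012,0]},
  {"slide":[-33.8,8,0],"delta_rot":[0,-0.012,0]},
])

```text
time: 2.1
ee_pos: [0.429, -0.1168, 0.1213]
orientation: [0.496, 0.504, -0.504, -0.496]
contact_force: [-0.4, 0.7, -0.5]
width: 0.0466
```

Request:
move_arm([
  {"slide":[0,5,0],"delta_rot":[0,0,0]},
  {"slide":[0,10,0],"delta_rot":[0,0,0]},
  {"slide":[0,10.5,0],"delta_rot":[0,0,0]},
  {"slide":[0,10.5,0],"delta_rot":[0,0,0]},
])

```text
time: 2.6
ee_pos: [0.4299, -0.1174, 0.0173]
orientation: [0.496, 0.504, -0.504, -0.496]
contact_force: [0.7, 0.5, 0.2]
width: 0.0471
```

```bash
python3 - <<'E'
from h import *
go(.455,-.1205,.01,np.pi/2+YAW)
c=shot('side','side1'); w=R.from_quat(c['attitude'])
v=w.inv().apply(np.array([.43,-.12,.02])-c['xyz']); u0,v0=c['fx']*v[0]/v[2]+c['cx'],c['fy']*v[1]/v[2]+c['cy']; print(u0,v0)
x,y=int(u0)-85,int(v0)-75; f=c['frame'][max(y,0):y+130,max(x,0):x+190]
cv2.imwrite('pics/crop1.png',cv2.convertScaleAbs(cv2.resize(f,None,fx=4,fy=4,interpolation=cv2.INTER_CUBIC),alpha=1.5)); print(x,y)
E
```

```text
t 2.6 pos [ 0.4299 -0.1174  0.0173] ang 1.5875 F [0.7 0.5 0.2] w 0.0471 | slide cm [-0.35  0.73 -2.51] rot y 0.005
246.9310444298052 255.66316454584125
161 180
```

View pics/crop1.png

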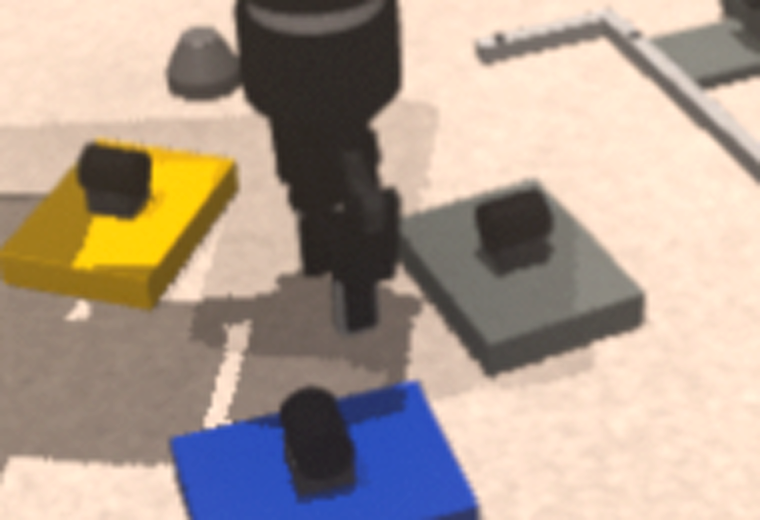

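The crop shows the gripper behind the block's -x edge and clear of blue and yellow, with the near fingertip at crop (355,330). Next I lower it and bring it forward.

Request:
move_arm([
  {"slide":[-0.3,0.4,0],"delta_rot":[0,0,0]},
  {"slide":[-0.3,0.8,0],"delta_rot":[0,0,0]},
  {"slide":[-0.3,1.1,0],"delta_rot":[0,0,0]},
  {"slide":[-0.3,1.1,-0.5],"delta_rot":[0,0,0]},
  {"slide":[-0.3,1.1,-1.5],"delta_rot":[0,0,0]},
  {"slide":[-0.3,1.1,-2.3],"delta_rot":[0,0,0]},
  {"slide":[-0.3,1.1,-3.0],"delta_rot":[0,0,0]},
  {"slide":[-0.3,1.1,-3.5],"delta_rot":[0,0,0]},
])

```text
time: 3.65
ee_pos: [0.4648, -0.1205, 0.0052]
orientation: [0.496, 0.504, -0.504, -0.496]
contact_force: [1.9, -0.7, 0.5]
width: 0.047
```

```bash
python3 - <<'E'
from h import *
# target: block centre at seat x=-3mm => TCP face: finger 11mm + 45mm behind
go(*(SEAT-[.003+.045+.011,.166]),.006,np.pi/2+YAW)
c=load('side1'); p=atz(c,[(161+355/4-.5,180+330/4-.5)],0)[0]; o=np.array(c['xyz']); t=(-.147-o[1])/(p-o)[1]; print('near tip',o+t*(p-o))
E
```

```text
t 3.65 pos [ 0.4648 -0.1205  0.0052] ang 1.5862 F [ 1.9 -0.7  0.5] w 0.047 | slide cm [ -0.18  -0.08 -12.16] rot y 0.003
near tip [ 0.42602852 -0.147       0.0245715 ]
```

Request:
move_arm([
  {"slide":[0,0.3,-0.5],"delta_rot":[0,0,0]},
  {"slide":[0,0.3,-1.2],"delta_rot":[0,0,0]},
  {"slide":[0,0.3,-1.9],"delta_rot":[0,0,0]},
  {"slide":[0,0.3,-2.6],"delta_rot":[0,0,0]},
  {"slide":[0,0.3,-3.3],"delta_rot":[0,0,0]},
  {"slide":[0,0.3,-4.0],"delta_rot":[0,0,0]},
  {"slide":[0,0.3,-4.7],"delta_rot":[0,0,0]},
  {"slide":[0,0.3,-5.4],"delta_rot":[0,0,0]},
])

```text
time: 4.65
ee_pos: [0.5187, -0.1197, 0.0023]
orientation: [0.496, 0.504, -0.504, -0.496]
contact_force: [-1.6, 0.3, -0.2]
width: 0.0471
```

Request:
move_arm([
  {"slide":[0,0,-0.7],"delta_rot":[0,0,0]},
  {"slide":[0,0,-1.4],"delta_rot":[0,0,0]},
  {"slide":[0,0,-2.1],"delta_rot":[0,0,0]},
  {"slide":[0,0,-2.8],"delta_rot":[0,0,0]},
  {"slide":[0,0,-3.5],"delta_rot":[0,0,0]},
  {"slide":[0,0,-4.2],"delta_rot":[0,0,0]},
  {"slide":[0,0,-4.8],"delta_rot":[0,0,0]},
  {"slide":[0,0,-5.4],"delta_rot":[0,0,0]},
])

```text
time: 5.65
ee_pos: [0.5725, -0.1189, 0.0023]
orientation: [-0.496, -0.504, 0.504, 0.496]
contact_force: [-1.9, 0.4, -0.7]
width: 0.0468
```

```bash
cat >> h.py <<'E'
def block(c,near,zr=(.016,.03)):
    P=cloud(c); m=(abs(P[...,2]-.022)<.005)&(np.hypot(P[...,0]-near[0],P[...,1]-near[1])<.1)
    f=c['frame'].astype(int); m&=(f.max(2)-f.min(2)<40)
    n,l,s,ce=cv2.connectedComponentsWithStats(m.astype(np.uint8)); k=1+np.argmax(s[1:,4]); q=P[l==k]
    r=cv2.minAreaRect(q[:,:2].astype(np.float32)); cs,sn=np.cos(YAW),np.sin(YAW); d=np.array(r[0])-SEAT
    print('block',r,s[k],'in seat',d@np.array([[cs,-sn],[sn,cs]]))
E
python3 - <<'E'
from h import *
go(*(SEAT-[.003+.045+.011,.166]),.003,np.pi/2+YAW)
c=shot('top','top2'); block(c,(.63,-.12))
cv2.imwrite('pics/crop2.png',cv2.convertScaleAbs(cv2.resize(c['frame'][120:270,200:400],None,fx=4,fy=4,interpolation=cv2.INTER_CUBIC),alpha=1.5))
E
```

```text
t 5.65 pos [ 0.5725 -0.1189  0.0023] ang 1.586 F [-1.9  0.4 -0.7] w 0.0468 | slide cm [-0.18 -0.07 -1.38] rot y 0.003
block ((0.6690669655799866, -0.06353340297937393), (0.0021803134586662054, 0.003754062345251441), 85.79839324951172) [296 158   2   3   5] in seat [ 0.02235569 -0.10940954]
```

View pics/crop2.png

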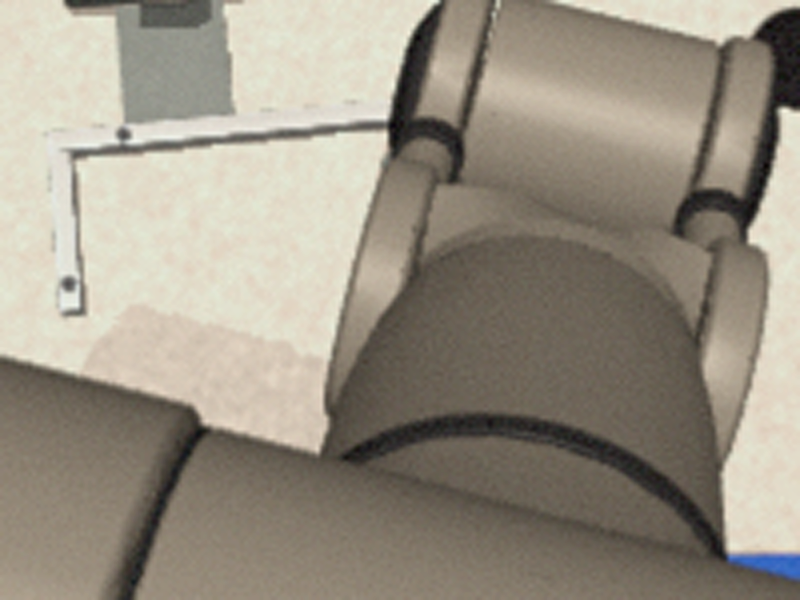

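The top view is blocked by the arm, so I'll use the side view.

```bash
python3 - <<'E'
from h import *
c=shot('side','side3'); 
cv2.imwrite('pics/crop3.png',cv2.convertScaleAbs(cv2.resize(c['frame'][150:290,200:390],None,fx=4,fy=4,interpolation=cv2.INTER_CUBIC),alpha=1.5)); block(c,(.63,-.12)); go(.56,-.12,.003)
E
```

```text
block ((0.63334059715271, -0.1519005447626114), (0.12501639127731323, 0.08074063062667847), 27.103687286376953) [311 220  54  35 779] in seat [-0.01442848 -0.19734162]
t 5.75 pos [ 0.5733 -0.119   0.0025] ang 1.5861 F [1.  0.4 0.3] w 0.0469 | slide cm [-0.08 -0.05  1.34] rot y 0
```

View pics/crop3.png

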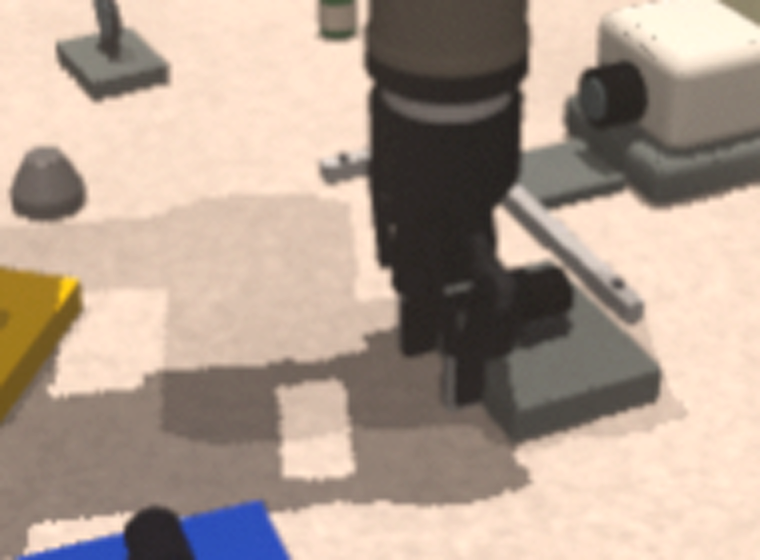

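Request:
move_arm([
  {"slide":[0,0,-0.5],"delta_rot":[0,0,0]},
  {"slide":[0,0,-0.9],"delta_rot":[0,0,0]},
  {"slide":[0,0,-1.2],"delta_rot":[0,0,0]},
  {"slide":[0,0,-1.2],"delta_rot":[0,0,0]},
  {"slide":[0,0,1.0],"delta_rot":[0,0,0]},
  {"slide":[0,0,4.0],"delta_rot":[0,0,0]},
  {"slide":[0,-4,4.0],"delta_rot":[0,0,0]},
  {"slide":[0,-9,4.0],"delta_rot":[0,0,0]},
])

```text
time: 6.75
ee_pos: [0.5321, -0.1195, 0.0927]
orientation: [0.496, 0.504, -0.504, -0.497]
contact_force: [1.5, -0.4, -0.2]
width: 0.0469
```

```bash
python3 - <<'E'
from h import *
print(ctrl.read_state()['qpos'].round(3)); go(.645,-.23,.12,YAW)
c=shot('side','side4'); block(c,(.64,-.12))
cr=lambda x,y:(200+x/4-.5,150+y/4-.5)
c=load('side3'); print(atz(c,[cr(516,412),cr(659,366)],.022),atz(c,[cr(640,307)],.014))
E
```

```text
[-0.362  0.527  1.65   0.     0.966 -1.948]
t 6.75 pos [ 0.5321 -0.1195  0.0927] ang 1.5856 F [ 1.5 -0.4 -0.2] w 0.0469 | slide cm [-11.22  -2.75 -11.13] rot y 1.574
block ((0.6430492997169495, -0.11504317075014114), (0.10030822455883026, 0.1327395737171173), 0.1045595332980156) [ 308  212   62   42 1146] in seat [-0.0042782 -0.1606034]
[[ 0.58502224 -0.17939633  0.022     ]
 [ 0.67284843 -0.17479731  0.022     ]] [[ 0.69979727 -0.1126842   0.014     ]]
```

Request:
move_arm([
  {"slide":[-5,-3,-5],"delta_rot":[0,0.18,0]},
  {"slide":[-9,-3,-9],"delta_rot":[0,0.36,0]},
  {"slide":[-10.7,-3,-11.0],"delta_rot":[0,0.54,0]},
  {"slide":[-10.7,-3,-11.0],"delta_rot":[0,0.72,0]},
  {"slide":[-10.7,-3,-11.0],"delta_rot":[0,0.9,0]},
  {"slide":[-10.7,-3,-11.0],"delta_rot":[0,1.08,0]},
  {"slide":[-10.7,-3,-11.0],"delta_rot":[0,1.26,0]},
  {"slide":[-10.7,-3,-11.0],"delta_rot":[0,1.44,0]},
])

```text
time: 7.8
ee_pos: [0.6446, -0.2249, 0.1222]
orientation: [0.706, 0.05, -0.049, -0.705]
contact_force: [-0.4, -0.1, -0.5]
width: 0.0471
```

```bash
python3 - <<'E'
from h import *
go(.642,-.225,.003,YAW)
c=shot('top','top5'); block(c,(.64,-.12))
E
```

```text
t 7.8 pos [ 0.6446 -0.2249  0.1222] ang 0.1401 F [-0.4 -0.1 -0.5] w 0.0471 | slide cm [-0.27 11.92  0.04] rot y 0.128
block ((0.6396910548210144, -0.12081577628850937), (0.09128273278474808, 0.11989972740411758), 0.7365144491195679) [ 295  148   57   45 1857] in seat [-0.00770548 -0.16633529]
```

Request:
move_arm([
  {"slide":[-0.4,5,0],"delta_rot":[0,0.128,0]},
  {"slide":[-0.4,10,0],"delta_rot":[0,0.128,0]},
  {"slide":[-0.4,11.9,0],"delta_rot":[0,0.128,0]},
  {"slide":[-0.4,11.9,0],"delta_rot":[0,0.128,0]},
])

```text
time: 8.35
ee_pos: [0.6397, -0.2252, 0.0024]
orientation: [-0.707, -0.006, 0.007, 0.707]
contact_force: [0.1, -0.4, -0.2]
width: 0.047
```

```bash
python3 - <<'E'
from h import *
go(.6405,-.18,.003,YAW)
# end of push: block y=-4mm
go(*(SEAT+[-.005,-.004-.06-.011]),.003,YAW)
E
```

```text
t 8.35 pos [ 0.6397 -0.2252  0.0024] ang 0.0193 F [ 0.1 -0.4 -0.2] w 0.047 | slide cm [ 0.16 -0.05  4.52] rot y 0.007
t 8.35 pos [ 0.6397 -0.2252  0.0024] ang 0.0193 F [ 0.1 -0.4 -0.2] w 0.047 | slide cm [ 0.44 -0.04 19.58] rot y 0.007
```

Request:
move_arm([
  {"slide":[0,0,1.5],"delta_rot":[0,0.007,0]},
  {"slide":[0,0,2.5],"delta_rot":[0,0.007,0]},
  {"slide":[0,0,3.2],"delta_rot":[0,0.007,0]},
  {"slide":[0.05,0,3.9],"delta_rot":[0,0.007,0]},
  {"slide":[0.05,0,4.6],"delta_rot":[0,0.007,0]},
  {"slide":[0.05,0,5.3],"delta_rot":[0,0.007,0]},
  {"slide":[0.1,0,6.0],"delta_rot":[0,0.007,0]},
  {"slide":[0.1,0,6.7],"delta_rot":[0,0.007,0]},
])

```text
time: 9.35
ee_pos: [0.6397, -0.158, 0.0033]
orientation: [-0.707, -0.004, 0.004, 0.707]
contact_force: [0.2, -4.7, 3.7]
width: 0.0472
```

Request:
move_arm([
  {"slide":[0,0,0.7],"delta_rot":[0,0,0]},
  {"slide":[0,0,1.4],"delta_rot":[0,0,0]},
  {"slide":[0,0,2.1],"delta_rot":[0,0,0]},
  {"slide":[0,0,2.8],"delta_rot":[0,0,0]},
  {"slide":[0,0,3.5],"delta_rot":[0,0,0]},
  {"slide":[0,0,4.2],"delta_rot":[0,0,0]},
  {"slide":[0,0,4.9],"delta_rot":[0,0,0]},
  {"slide":[0,0,5.6],"delta_rot":[0,0,0]},
])

```text
time: 10.35
ee_pos: [0.639, -0.1019, 0.0033]
orientation: [-0.707, -0.004, 0.004, 0.707]
contact_force: [1.1, -4.6, 3.3]
width: 0.047
```

Request:
move_arm([
  {"slide":[0,0,0.7],"delta_rot":[0,0,0]},
  {"slide":[0,0,1.4],"delta_rot":[0,0,0]},
  {"slide":[0,0,2.1],"delta_rot":[0,0,0]},
  {"slide":[0,0,2.8],"delta_rot":[0,0,0]},
  {"slide":[0,0,3.5],"delta_rot":[0,0,0]},
  {"slide":[0,0,4.2],"delta_rot":[0,0,0]},
  {"slide":[0,0,4.9],"delta_rot":[0,0,0]},
  {"slide":[0,0,5.6],"delta_rot":[0,0,0]},
])

```text
time: 11.35
ee_pos: [0.6384, -0.0459, 0.0032]
orientation: [-0.707, -0.004, 0.004, 0.707]
contact_force: [0.0, -4.4, 3.7]
width: 0.047
```

```bash
python3 - <<'E'
from h import *
go(*(SEAT+[-.005,-.004-.06-.011]),.003,YAW)
c=shot('top','top6'); block(c,(.64,.02)); c=shot('side','side6'); block(c,(.64,.02))
E
```

```text
t 11.35 pos [ 0.6384 -0.0459  0.0032] ang 0.011 F [ 0.  -4.4  3.7] w 0.047 | slide cm [0.22 0.03 1.65] rot y -0.001
block ((0.6446142196655273, 0.07823492586612701), (0.07723147422075272, 0.011110737919807434), 0.531215250492096) [228 158   6  35 126] in seat [-0.00039411  0.03264201]
block ((0.6027950048446655, 0.014132991433143616), (0.13983279466629028, 0.029137087985873222), 86.8084945678711) [283 191  32  31 259] in seat [-0.04297952 -0.0309535 ]
```

Request:
move_arm([
  {"slide":[0,0,0.5],"delta_rot":[0,0,0]},
  {"slide":[0,0,0.9],"delta_rot":[0,0,0]},
  {"slide":[0,0,1.2],"delta_rot":[0,0,0]},
  {"slide":[0,0,1.4],"delta_rot":[0,0,0]},
  {"slide":[0,0,1.6],"delta_rot":[0,0,0]},
])

```text
time: 12.08
ee_pos: [0.638, -0.0302, 0.003]
orientation: [-0.707, -0.004, 0.004, 0.707]
contact_force: [-0.2, -1.0, -0.6]
width: 0.0469
```

Request:
move_arm([
  {"slide":[0,0,0.1],"delta_rot":[0,0,0]},
  {"slide":[0,0,0.2],"delta_rot":[0,0,0]},
])

```text
time: 12.32
ee_pos: [0.6382, -0.0283, 0.0032]
orientation: [-0.707, -0.004, 0.004, 0.707]
contact_force: [-1.2, -1.1, -1.8]
width: 0.0474
```

Request:
move_arm([
  {"slide":[0,0,0.1],"delta_rot":[0,0,0]},
  {"slide":[0,0,0.2],"delta_rot":[0,0,0]},
])

```text
time: 12.58
ee_pos: [0.6382, -0.0264, 0.0033]
orientation: [-0.707, -0.004, 0.004, 0.707]
contact_force: [-1.0, -1.9, -1.4]
width: 0.0471
```

Request:
move_arm([
  {"slide":[0,0,0.1],"delta_rot":[0,0,0]},
  {"slide":[0,0,0.2],"delta_rot":[0,0,0]},
])

```text
time: 12.82
ee_pos: [0.6382, -0.0243, 0.0033]
orientation: [-0.707, -0.004, 0.004, 0.707]
contact_force: [-0.1, -1.9, -1.0]
width: 0.0469
```

```bash
python3 - <<'E'
from h import *
go(*(SEAT+[-.005,-.06-.011]),.003,YAW)
c=shot('side','side7')
cv2.imwrite('pics/crop7.png',cv2.convertScaleAbs(cv2.resize(c['frame'][140:250,250:420],None,fx=4.7,fy=4.7,interpolation=cv2.INTER_CUBIC),alpha=1.5))
E
```

```text
t 12.82 pos [ 0.6382 -0.0243  0.0033] ang 0.011 F [-0.1 -1.9 -1. ] w 0.0469 | slide cm [ 0.22  0.03 -0.11] rot y -0.001
```

View pics/crop7.png

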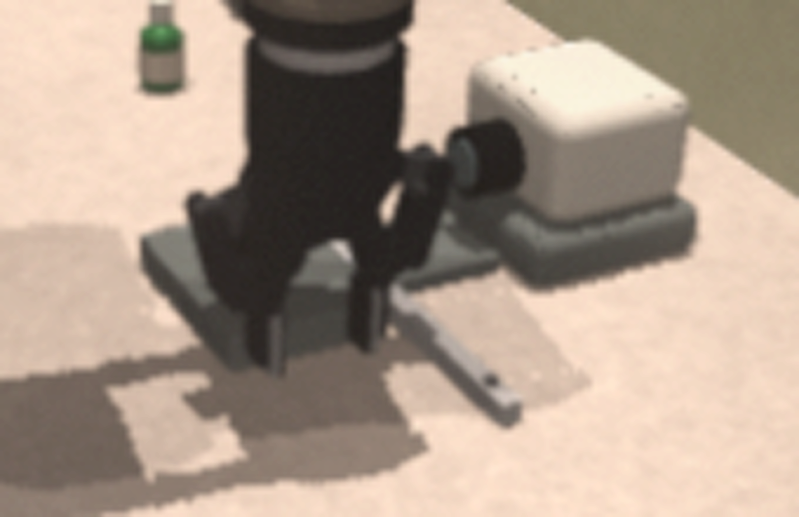

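```bash
python3 - <<'E'
from h import *
c=load('side7'); cr=lambda x,y:(250+x/4.7-.5,140+y/4.7-.5)
P=atz(c,[cr(143,241),cr(228,338)],.022); print(P)
cs,sn=np.cos(YAW),np.sin(YAW); print('seat coords',(P[:,:2]-SEAT)@np.array([[cs,-sn],[sn,cs]]))
E
```

```text
[[ 0.59202638  0.10003163  0.022     ]
 [ 0.59325155 -0.01011254  0.022     ]]
seat coords [[-0.05271661  0.05506818]
 [-0.05281323 -0.05508276]]
```

Request:
move_arm([
  {"slide":[0,0,0.1],"delta_rot":[0,0,0]},
  {"slide":[0,0,0.2],"delta_rot":[0,0,0]},
  {"slide":[0,0,0.2],"delta_rot":[0,0,0]},
])

```text
time: 13.25
ee_pos: [0.6384, -0.023, 0.0034]
orientation: [0.707, 0.004, -0.004, -0.707]
contact_force: [-0.3, -4.9, -1.1]
width: 0.0469
```

Request:
move_arm([
  {"slide":[0,0,0.1],"delta_rot":[0,0,0]},
  {"slide":[0,0,0.1],"delta_rot":[0,0,0]},
])

```text
time: 13.5
ee_pos: [0.6386, -0.023, 0.0035]
orientation: [0.708, 0.004, -0.004, -0.706]
contact_force: [0.0, -9.3, -1.7]
width: 0.0469
```

Request:
move_arm([
  {"slide":[0,0,0.1],"delta_rot":[0,0,0]},
  {"slide":[0,0,0.1],"delta_rot":[0,0,0]},
])

```text
time: 13.75
ee_pos: [0.6387, -0.0229, 0.0036]
orientation: [0.708, 0.005, -0.004, -0.706]
contact_force: [0.9, -11.9, -1.8]
width: 0.0471
```

The block is firm against the end stop: force rises with no motion. Next I back off and go round to the -x side.

Request:
move_arm([
  {"slide":[0,0,-1],"delta_rot":[0,0,0]},
  {"slide":[0,0,-4],"delta_rot":[0,0,0]},
  {"slide":[0,-4,-4],"delta_rot":[0,0,0]},
  {"slide":[0,-9,-4],"delta_rot":[0,0,0]},
  {"slide":[0,-12,-4],"delta_rot":[0,-0.18,0]},
  {"slide":[-4,-12,-4],"delta_rot":[0,-0.36,0]},
  {"slide":[-8,-12,-2],"delta_rot":[0,-0.54,0]},
  {"slide":[-11,-12,1],"delta_rot":[0,-0.72,0]},
])

```text
time: 14.75
ee_pos: [0.5265, -0.0112, 0.1236]
orientation: [-0.66, -0.254, 0.254, 0.66]
contact_force: [0.9, 0.5, 0.2]
width: 0.047
```

```bash
python3 - <<'E'
from h import *
go(.545,.043,.12,np.pi/2+YAW)
c=shot('side','side8'); block(c,(.64,.045))
E
```

```text
t 14.75 pos [ 0.5265 -0.0112  0.1236] ang 0.7352 F [0.9 0.5 0.2] w 0.047 | slide cm [5.01 0.36 2.78] rot y -0.848
block ((0.6382802724838257, 0.046815142035484314), (0.09182380884885788, 0.122431181371212), 0.9191197156906128) [280 185  53  29 757] in seat [-0.00710463  0.00130049]
```

Request:
move_arm([
  {"slide":[4.5,0,2],"delta_rot":[0,-0.18,0]},
  {"slide":[4.9,0,2.5],"delta_rot":[0,-0.36,0]},
  {"slide":[4.9,0,2.5],"delta_rot":[0,-0.54,0]},
  {"slide":[4.9,0,2.5],"delta_rot":[0,-0.72,0]},
  {"slide":[4.9,0,2.5],"delta_rot":[0,-0.848,0]},
  {"slide":[4.9,5,2.5],"delta_rot":[0,-0.848,0]},
  {"slide":[4.9,10,2.5],"delta_rot":[0,-0.848,0]},
  {"slide":[4.9,12,2.5],"delta_rot":[0,-0.848,0]},
])

```text
time: 15.8
ee_pos: [0.5462, 0.0402, 0.0007]
orientation: [-0.497, -0.501, 0.503, 0.5]
contact_force: [0.8, 0.1, 0.5]
width: 0.0468
```

```bash
python3 -c "
from h import *
go(SEAT[0]-.056,.044,.003,np.pi/2+YAW)"
```

```text
t 15.8 pos [0.5462 0.0402 0.0007] ang 1.5781 F [0.8 0.1 0.5] w 0.0468 | slide cm [ 0.35 -0.25 -4.32] rot y -0.005
```

Request:
move_arm([
  {"slide":[0.4,-0.2,-1.0],"delta_rot":[0,-0.003,0]},
  {"slide":[0.4,-0.2,-2.0],"delta_rot":[0,-0.003,0]},
  {"slide":[0.4,-0.2,-2.8],"delta_rot":[0,-0.003,0]},
  {"slide":[0.4,-0.2,-3.3],"delta_rot":[0,-0.003,0]},
  {"slide":[0.4,-0.2,-3.6],"delta_rot":[0,-0.003,0]},
  {"slide":[0.4,-0.2,-3.8],"delta_rot":[0,-0.003,0]},
  {"slide":[0.4,-0.2,-4.0],"delta_rot":[0,-0.003,0]},
])

```text
time: 16.68
ee_pos: [0.5869, 0.0441, 0.0052]
orientation: [-0.497, -0.502, 0.503, 0.498]
contact_force: [-4.3, 0.7, 2.1]
width: 0.047
```

Request:
move_arm([
  {"slide":[0,0,-0.1],"delta_rot":[0,0,0]},
  {"slide":[0,0,-0.2],"delta_rot":[0,0,0]},
])

```text
time: 16.92
ee_pos: [0.5897, 0.0441, 0.0052]
orientation: [-0.497, -0.503, 0.503, 0.497]
contact_force: [-3.8, 0.1, 1.8]
width: 0.0468
```

Request:
move_arm([
  {"slide":[0,0,-0.1],"delta_rot":[0,0,0]},
  {"slide":[0,0,-0.2],"delta_rot":[0,0,0]},
])

```text
time: 17.18
ee_pos: [0.5901, 0.0441, 0.0052]
orientation: [-0.496, -0.502, 0.504, 0.498]
contact_force: [-10.9, -1.0, 7.9]
width: 0.0471
```

Request:
move_arm([
  {"slide":[0,0,-0.1],"delta_rot":[0,0,0]},
  {"slide":[0,0,-0.15],"delta_rot":[0,0,0]},
  {"slide":[0,0,-0.15],"delta_rot":[0,0,0]},
])

```text
time: 17.55
ee_pos: [0.5902, 0.0441, 0.0052]
orientation: [-0.495, -0.501, 0.505, 0.499]
contact_force: [-14.3, -1.4, 10.0]
width: 0.047
```

Request:
move_arm([
  {"slide":[0,0,0.5],"delta_rot":[0,0,0]},
  {"slide":[0,0,3],"delta_rot":[0,0,0]},
  {"slide":[0,-3,4],"delta_rot":[0,0,0]},
  {"slide":[0,-8,4],"delta_rot":[0,0,0]},
  {"slide":[-5,-12,6],"delta_rot":[0,0,0]},
  {"slide":[-11,-12,6],"delta_rot":[0,0,0]},
  {"slide":[-16,-12,6],"delta_rot":[0,0,0]},
  {"slide":[-21,-12,6],"delta_rot":[0,0,0]},
])

```text
time: 18.55
ee_pos: [0.5365, -0.1688, 0.1259]
orientation: [0.498, 0.503, -0.502, -0.496]
contact_force: [-0.3, -0.4, 0.3]
width: 0.0469
```

```bash
python3 - <<'E'
from h import *
go(.645,-.23,.12,YAW)
c=shot('top','top9'); block(c,(.645,.045)); s=shot('side','side9'); block(s,(.645,.045))
cv2.imwrite('pics/crop9.png',cv2.convertScaleAbs(cv2.resize(c['frame'][130:230,200:330],None,fx=6,fy=6,interpolation=cv2.INTER_CUBIC),alpha=1.6))
E
```

```text
t 18.55 pos [ 0.5365 -0.1688  0.1259] ang 1.5816 F [-0.3 -0.4  0.3] w 0.0469 | slide cm [ -6.23   0.63 -10.78] rot y 1.57
block ((0.6471512913703918, 0.047333113849163055), (0.09454595297574997, 0.12173391878604889), 0.703768789768219) [ 217  152   59   44 2026] in seat [0.00177196 0.00171197]
block ((0.612159788608551, 0.049953047186136246), (0.13015970587730408, 0.03016556054353714), 87.25774383544922) [281 186  26  27 209] in seat [-0.03318558  0.00475161]
```

View pics/crop9.png

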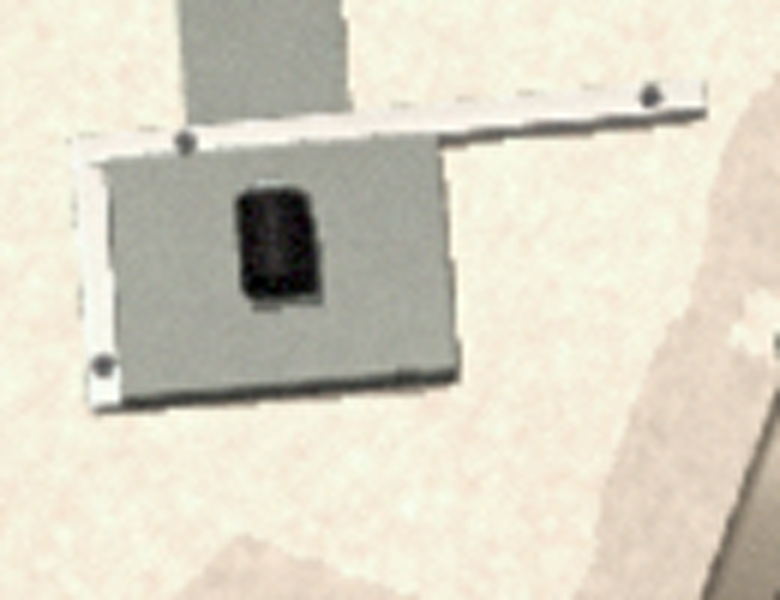

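The crop shows the block's back edge against the long strip (crop about (110,160) to (440,138)) and its left edge against the short strip (x about 112). It looks square, with no visible gap. The arm is clear, so I'll hand in.

```bash
python3 -c "
from h import *
print(ctrl.hand_in())"
```

```text
the job is handed in; nothing more can be done
None
```

I pushed the grey test block by its slab with two fingers: +x towards the back stop, +y into the end stop, then +x against the back stop. I then withdrew the arm clear and handed the job in at about 18.6 s. No verdict was reported.

**Flush against the stops:** in both final pushes the force rose with no further motion, to about 12 N at the end stop and 14 N at the back stop.

**Position:** the last top image shows the block flush and square. It puts the centre at about (+1.8, +1.7) mm from my estimate of the seat, and the angle within about 0.01 rad. The seat estimate itself is only good to a few millimetres.

**Checks that failed or were not done:**
- The last side-camera measurement was unusable, because it picked up only part of the block.
- The stop angle came out between 0 and 0.03 rad depending on how I measured it, so I relied on contact with the stops for squareness.
- I did not re-measure the other objects. The planned paths kept clear of them, and no unexpected force was reported.

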